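# Load the drilling jig and hold its dead-man button

### The arm

A 6-joint arm with a two-finger parallel gripper is mounted at the origin on the work surface; the furniture and walls round the work are solid. World frame = base frame: x ahead of the robot, y to its left, z up, the work surface at z = 0. Lengths are in m, angles in rad, forces in N, time in s.
With the tool pointing down it reaches from about 0.4 to 0.825 m from the base axis. Payload 7 kg.
Tool frame: the origin (TCP) lies on the mounting face of the last link; the fingertips stand arm.tcp_to_tips ahead of it and the grasp point (between the pads) lies 159 mm ahead of it (arm.tcp_to_tips is the distance from the TCP to the fingertips, in m); z points along the fingers, y is the direction in which the jaws open and shut (so a half turn about z gives the same grasp; the last joint's range is limited). The gripper opens to 88 mm and grips with 3 to 60 N. Pads are 19 mm wide; open, the fingers measure 130 mm over their backs; the gripper's body (78 mm by 193 mm) begins 47 mm behind the grasp point.
Start: joints at [1.415, 0.359, 0.012, 0, -1.224, -0.288], TCP at [0.29, 0.61, 0.405] pointing down, gripper open.
Joint ranges: [-3.07, 3.07], [-1.43, 2.12], [-1.02, 1.25], [-3.03, 1.67], [-3.05, -0], [-3.03, 3.03]. Speed limits (rad/s): [2.39, 2.39, 3.01, 3.14, 3.14, 3.14].

### API

Orientations are given as [roll, pitch, yaw] about the fixed x, y, z axes, in that order (R = Rz(yaw) Ry(pitch) Rx(roll)).
In Python, from station import arm, cams, job_done, finder gives the robot as it stands.
- The arm moves only by the tool play_rows, never from a script. Its argument "targets" is a list that holds one entry, the list of rows, each a list of 4 numbers: the shift along the tool's x, y, z in m, then the turn about the tool's z in degrees. A call has 1 to 5 rows; each row is the pose to reach, as a shift and turn from the pose commanded when the call began, along the tool's axes at that moment; what a row does not reach only later rows make up. A row lasts 1/8 s, in which the tool goes at most 62.5 mm and 10.7 degrees, less where a joint would pass 70% of its speed; a pose out of reach is approached as far as the arm can. A call with a gripper value outside its range is refused whole. "grip" is the closure in counts, from 0 (fully open) to 255 (shut), set as the call begins (left out, the last holds). The fingers move at their own pace and stop on an object; "newtons" is the grip in N (left out, the last holds). Time passes only in rows, so rows that repeat a pose let the fingers close. It gives the time, the measured TCP pose, the force and the opening at its end, in the units of the state.
- arm.get_state(): the state, without advancing time (a new reading comes with each control period).
- cams.grab_frame(name): name is "scene" or "top"; returns (picture, depth): 420x560x3 uint8, red, green, blue; 420x560 float32, m along the optical axis (not along the pixel's ray), 0 where there is no reading.
- cams.camera_params(name): a dict with "intrinsics" (3x3 intrinsics, pixels), "position" and "attitude" of the camera in the world. Camera axes: x right, y down, z forward; pixel columns grow to the right and rows downward; lengths in m; the calibration is good to about 2 mm. A picture is of the moment at which its call begins. camera_params takes no time and is no camera call.
- job_done(): hands the job in, once; it reports no verdict.
Trained networks look in the newest picture that a camera, given by its name, has taken for a name from the list of things; names that differ only in an ending like _2 or _b are one class to them, and where a whole thing is asked for, a point or a joint stands for the part that bears it (a point fixed in the world has none). Each returns a list of dicts, best first, with "score" (0 to 1); they miss things now and then, are a little off and sometimes report something else, mostly with a low value. They report only what shows in the picture. A call takes as long as a camera call. They do not tell look-alikes from the thing itself.
- finder.find_in(camera, query): "xyz" ([x, y, z] in m, in world coordinates, good to about 4 mm: the middle of the surface that is visible of it).
- finder.masks_of(camera, query): "mask" (420x560 bool, what is visible of it).
The state is a dict: "t": time; "q": joint angles; "qd": joint speeds; "joint_efforts": joint torques, N m; "eef_pos": TCP position; "ee_rot": TCP orientation; "force": force on the tool from outside, world axes, zero at the start; "moment": the same for the moment, N m; "width": finger opening in m.
Only numpy, scipy, OpenCV 4.12 (cv2) and the standard library are available. Lean on these libraries where they do the work, as an engineer would, in place of code of your own. Each camera call takes 0.05 s, during which the arm holds its last target. There are 200 camera calls.

### The job

Lay the hardwood offcut flat in the pocket of the drilling jig, fully home, and swing the jig's lever shut over it until it meets its stop. Then press the dead-man button with the fingertips to half its travel, so that its top stands between the two lines of the gauge strip, and finish while still holding it there. Never push the button right down: at the bottom it trips.

Things in the scene. Friction and masses are not known exactly. Their poses are not given: they have to be found in the camera images.
- block_center (a point): Centre of the loose reddish hardwood offcut, a plain block 45 x 90 x 30 mm (x, y, z; about 70 g) lying flat on the bench left of the jig, 15 mm above its underside. The larger cork-topped sanding block (65 x 112 x 36 mm) nearer the robot is not part of the job.
- jig: Drilling jig: fixed plywood baseboard 150 x 170 mm (x, y), 18 mm thick, origin at the centre of its underside. On it are the pocket (two end walls, four corner stops, all 14 mm high) and, at jig x = 0, y = +50 mm, the upright post on which the steel lever turns.
- pocket (a point): Centre of the pocket floor, on the baseboard's top face; axes as the jig's: x across the pocket, y along it towards the pivot post. Pocket 49 x 94 mm (x, y), walls 14 mm high; in the middle of both long sides a gap 58 mm long is open for fingers, with free baseboard outside. Block home: its centre 15 mm above this point, its top 30 mm above, either way round.
- lever_knob (a point): Middle of the upright round black knob, which revolves freely on its pin (16 mm diameter, 24 mm tall) at the free end of the jig's flat steel lever (22 mm wide, 8 mm thick). Knob 90 mm from the lever's axis, its bottom 45 mm and its top 69 mm above the pocket floor, its bottom 4 mm above the lever's top face. Lever's underside 33 mm above the pocket floor, 3 mm over a block that is home.
- lock_lever (a joint): Angle of the lever about its upright axis, rad. 0 = shut: against its stop, along the pocket over the block. Grows as it opens towards pocket -x; knob, from the pocket point: x = -90 sin(q), y = 72 - 90 cos(q) mm. Starts open at 1.45 to 1.9; end at 2.2. Light friction (about 1 N at the knob); it stays where it is left.
- station: Dead-man station: fixed grey box 90 x 90 x 30 mm, origin at the centre of its underside. From its middle rises the black mushroom button; an upright aluminium gauge strip (64 mm wide, 4 mm thick, face 34 mm from the button's axis on the +x side, top 76 mm above the bench) has two black lines 46 and 54 mm above the bench.
- button_top (a point): Centre of the flat top of the black mushroom button (44 mm diameter, head 8 mm thick), 62 mm above the bench when released. Moves straight down as it is pressed.
- button (a joint): Travel of the dead-man button, m: 0 = released, 0.024 = bottom. Half travel is 0.012; its top is level with the lines at 0.008 and 0.016. Spring: about 4 N to start, 8 N at half travel, 12 N at the bottom; it springs back up when let go. Above 0.021 it trips, which fails the job.
Mind the look-alikes: they are no part of the job. Of the things that look like the station, the smaller one is meant.

How it is judged:
By the outcome, as a careful person would: the job done as asked, in the order asked, and still so for the second after the job is handed in, while the arm keeps its last pose, push and grip.
It also fails if it takes over 64 s, if anything falls off the work surface, if the arm or the gripper's body presses on something with over 40 N, if the wrist force passes 120 N, or if a joint passes its speed limit or range.

## Working session

There is one attempt and no reset: what is moved stays moved. The work goes in short steps, Python scripts to look and compute and a tool call to move; the robot and the scene stay as the last step left them, time stands still between calls to the robot, and variables do not carry over. Pictures are saved under pics/ and viewed, about 8 in all and at most 12, crops included, and the job is handed in when it is done.

Besides the shell and the picture viewer there is one more tool, called after "Emit:" as name([rows], argument=value, ...), one row to a line, values as JSON. play_rows: Moves the arm, as the interface text tells. Its arguments: {"type":"object","properties":{"targets":{"type":"array","items":{"type":"array","items":{"type":"array","items":{"type":"number"}}}},"grip":{"type":"number"},"newtons":{"type":"number"}},"required":["targets"]}

```bash
ls; mkdir -p pics; cat > h.py <<'E'
import numpy as np, cv2
from scipy.spatial.transform import Rotation as R
from station import arm, cams, job_done, finder
def cam(n):
    p=cams.camera_params(n); return np.array(p["intrinsics"]),np.array(p["position"]),p["attitude"]
def rot(a):
    a=np.array(a); return a if a.shape==(3,3) else R.from_euler('xyz',a).as_matrix()
def cloud(n,d):
    K,p,a=cam(n); v,u=np.mgrid[:d.shape[0],:d.shape[1]]
    c=np.stack([(u-K[0,2])/K[0,0]*d,(v-K[1,2])/K[1,1]*d,d],-1)
    return c@rot(a).T+p
def proj(n,X):
    K,p,a=cam(n); c=(np.atleast_2d(X)-p)@rot(a); q=c@K.T; return q[:,:2]/q[:,2:]
def save(n,im): cv2.imwrite('pics/'+n,im[...,::-1])
E
python3 - <<'E'
from h import *
print(cams.camera_params("top")); print(cams.camera_params("scene")); print(arm.get_state(), arm.tcp_to_tips)
for n in("top","scene"):
    im,d=cams.grab_frame(n); save(n+"0.png",im); np.savez(n+"0",im=im,d=d)
    for q in("block_center","jig","lever_knob","station","button_top"):
        print(n,q,[(np.round(f["xyz"],3).tolist(),round(f["score"],2)) for f in finder.find_in(n,q)])
E
```

```text
pics
{'intrinsics': array([[396.90078344,   0.        , 281.4668052 ],
       [  0.        , 396.90078344, 211.15904105],
       [  0.        ,   0.        ,   1.        ]]), 'position': array([ 0.37503973, -0.04617385,  0.91407157]), 'attitude': array([-3.02224441,  0.02091876, -1.56610429])}
{'intrinsics': array([[414.25418428,   0.        , 282.6638514 ],
       [  0.        , 414.25418428, 209.74539825],
       [  0.        ,   0.        ,   1.        ]]), 'position': array([-0.06829519, -0.63234307,  0.47866047]), 'attitude': array([-2.00024286,  0.02086475, -0.76397805])}
{'t': 0.0, 'q': array([ 1.41514171e+00,  3.59385764e-01,  1.10554039e-02, -3.48712761e-04,
       -1.22410058e+00, -2.88092975e-01]), 'qd': array([-0.0006105 ,  0.00232705,  0.00017547,  0.00079024, -0.00086798,
        0.00030476]), 'joint_efforts': array([-2.02747979e-03, -5.82716238e+01,  2.93054706e+01,  6.99694276e+00,
        6.95110793e-03, -1.55839580e-04]), 'eef_pos': array([0.28971731, 0.60944472, 0.40372192]), 'ee_rot': array([ 3.13993226e+00, -1.50176598e-04, -4.43866229e-01]), 'force': array([ 0.46348244, -0.24874302, -0.30377858]), 'moment': array([ 0.03548883, -0.04042014,  0.01988075]), 'width': 0.08743116798806233} 0.1781
top block_center [([0.476, 0.265, 0.03], 0.59)]
top jig []
top lever_knob [([0.54, 0.024, 0.058], 0.58)]
top station [([0.521, -0.33, 0.028], 0.89), ([0.375, 0.069, 0.044], 0.62)]
top button_top [([0.37, 0.078, 0.088], 0.91), ([0.52, -0.338, 0.065], 0.81)]
scene block_center [([0.466, 0.264, 0.034], 0.8)]
scene jig [([0.567, -0.028, 0.018], 0.56)]
scene lever_knob [([0.517, 0.013, 0.056], 0.61)]
scene station [([0.513, -0.349, 0.028], 0.77), ([0.367, 0.052, 0.041], 0.6)]
scene button_top [([0.514, -0.339, 0.058], 0.85), ([0.364, 0.066, 0.09], 0.68)]
```

View pics/top0.png

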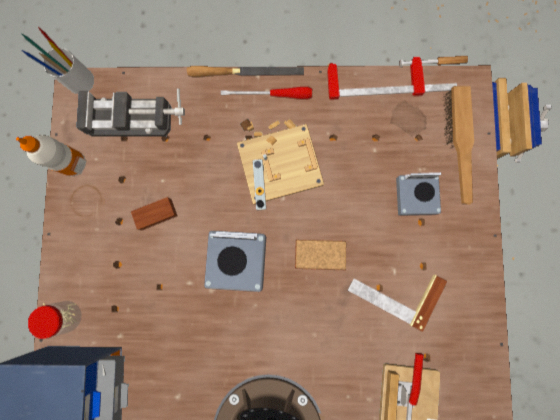

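View pics/scene0.png

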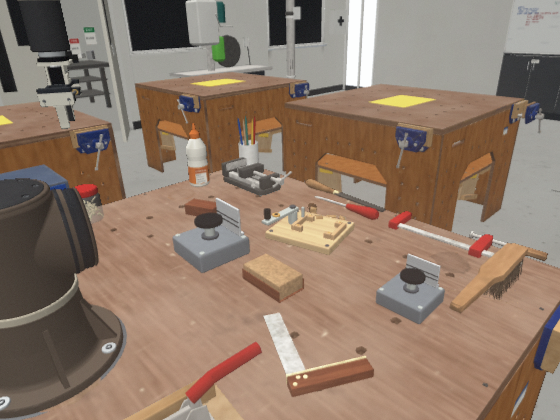

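The top view shows the block at (153,213), the jig at (280,163) with its lever from about (258,160) to the knob near (260,204), and the small station at (419,195). The big station look-alike is at (235,262) and the cork block at (320,255). Next I'll fit precise poses.

```bash
python3 - <<'E'
from h import *
z=np.load("top0.npz"); im,d=z["im"],z["d"]; P=cloud("top",d)
def rect(m,name,zz=None):
    q=P[m][:,:2].astype(np.float32); r=cv2.minAreaRect(q*1000); print(name,r,"med z",np.median(P[m][:,2])); return r
hsv=cv2.cvtColor(im,cv2.COLOR_RGB2HSV)
X,Y,Z=P[...,0],P[...,1],P[...,2]
print("bench z",np.median(Z[(abs(X-.35)<.02)&(abs(Y+.2)<.03)]))
def big(m):
    n,l,s,c=cv2.connectedComponentsWithStats(m.astype(np.uint8)); k=1+np.argmax(s[1:,4]); return l==k
m=big((abs(X-.476)<.08)&(abs(Y-.265)<.09)&(Z>.022)&(Z<.04)); rect(m,"block")
jm=big((abs(X-.58)<.14)&(abs(Y+.02)<.14)&(Z>.010)&(Z<.08)); r=rect(jm,"jig")
sm=big((abs(X-.52)<.08)&(abs(Y+.34)<.08)&(Z>.024)&(Z<.036)); rect(sm,"station")
b=big((abs(X-.52)<.08)&(abs(Y+.34)<.06)&(Z>.055)&(Z<.068)&(im.max(-1)<60)); print("button",P[b].mean(0),b.sum())
lv=(abs(X-.58)<.14)&(abs(Y+.02)<.14)&(Z>.052); n,l,s,c=cv2.connectedComponentsWithStats(lv.astype(np.uint8))
for k in range(1,n):
    if s[k,4]>5: print("hi",c[k],s[k,4],P[l==k].mean(0),P[l==k][:,2].max())
c=cv2.resize(im[105:225,215:345],None,fx=6,fy=6,interpolation=cv2.INTER_CUBIC)[:600]
K,p,a=cam("top")
save("jig.png",cv2.resize(im[115:215,220:350],None,fx=6,fy=6,interpolation=cv2.INTER_CUBIC))
E
```

```text
bench z -0.00048816466394674407
block ((476.1197204589844, 265.4777526855469), (45.84595489501953, 90.82794189453125), 21.983997344970703) med z 0.029726710262875322
jig ((593.1132202148438, -22.487937927246094), (196.2677001953125, 170.41416931152344), 15.72720718383789) med z 0.01813004577884303
station ((519.8564453125, -336.45965576171875), (90.06346130371094, 89.60123443603516), 89.91387176513672) med z 0.02930612249746839
button [ 0.52071188 -0.33581149  0.06143501] 282
hi [264.36363636 156.09090909] 11 [0.60031969 0.01065323 0.0575899 ] 0.06232623779703772
hi [258.93213573 184.51896208] 501 [0.53584153 0.02161156 0.06217323] 0.09010989459792296
```

View pics/jig.png

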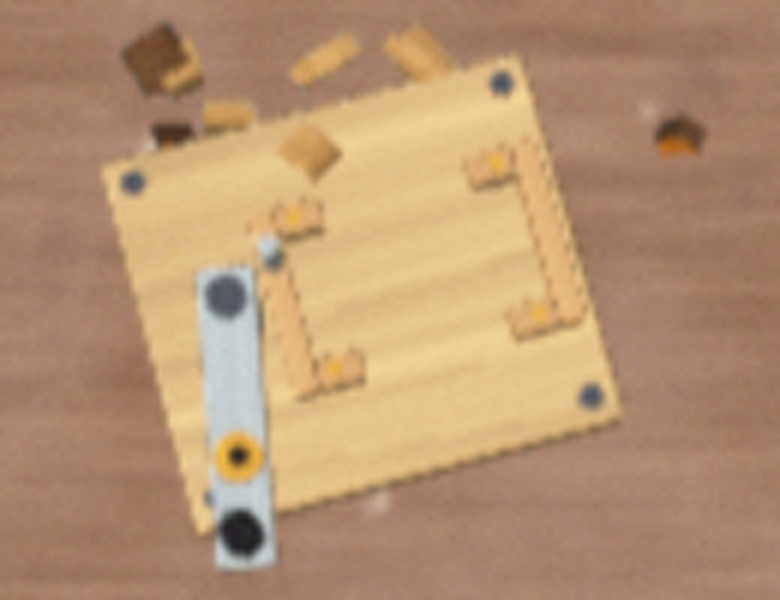

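The crop shows the pivot cap at (225,297), the knob at (240,533), and the pocket walls around (290,330) and (548,230). The jig is yawed by about 15°, and +y points to the image left. A few loose chips lie at the top, one of them on the baseboard at (310,152), outside the pocket.

```bash
cat >> h.py <<'E'
def go(x,y,z,yaw,s=None):
    s=s or arm.get_state(); T=R.from_euler('xyz',s["ee_rot"]).as_matrix(); 
    d=T.T@(np.array([x,y,z])-s["eef_pos"]); dy=(yaw-np.degrees(s["ee_rot"][2])+90)%180-90
    print("t",round(s["t"],2),"shift",np.round(d,4),"turn",round(-dy,2),"F",np.round(s["force"],1),"w",round(s["width"],4))
E
python3 - <<'E'
from h import *
from scipy.optimize import minimize
z=np.load("top0.npz"); im,d=z["im"],z["d"]; P=cloud("top",d)
K,p,a=cam("top"); A=rot(a)
def ray(u,v,h):
    r=A@np.array([(u-K[0,2])/K[0,0],(v-K[1,2])/K[1,1],1]); return p+r*(h-p[2])/r[2]
cr=[(103,170),(518,55),(622,418),(197,533)]
C=np.array([ray(u/6+220,v/6+115,.018)[:2] for u,v in cr]); print(C.round(4), C.mean(0))
# yellow mask rect fit
hsv=cv2.cvtColor(im,cv2.COLOR_RGB2HSV); m=((P[...,2]>.008)&(abs(P[...,0]-.58)<.14)&(abs(P[...,1]+.02)<.14)).astype(float)
m=cv2.GaussianBlur(m,(0,0),1)
def cost(q):
    x,y,t=q[0],q[1],q[2]; c,s=np.cos(t),np.sin(t)
    B=np.array([[-75,-85],[75,-85],[75,85],[-75,85]])/1e3
    W=np.c_[B@np.array([[c,-s],[s,c]]).T+[x,y],np.full(4,.018)]
    t_=np.zeros(m.shape,np.uint8); cv2.fillConvexPoly(t_,np.round(proj("top",W)*256).astype(np.int32),255,cv2.LINE_AA,8)
    return abs(m-t_/255.).sum()
e=C[1]-C[0]; th=np.arctan2(-(e[1]),0)  # init
r=minimize(cost,[*C.mean(0),np.radians(15.5)],method="Nelder-Mead",options=dict(initial_simplex=np.array([[*C.mean(0),.27]]*4)+np.vstack([np.zeros(3),np.diag([.006,.006,.06])])))
x,y,t=r.x; print("jig",r.x,np.degrees(t),r.fun)
Rj=np.array([[np.cos(t),-np.sin(t)],[np.sin(t),np.cos(t)]])
pk=np.array([x,y])+Rj@[0,-.022]; pv=np.array([x,y])+Rj@[0,.05]
kn=ray(240/6+220,533/6+115,.087)[:2]; pi=ray(225/6+220,297/6+115,.06)[:2]
print("pocket",pk,"pivot",pv,"seen pivot",pi,"knob",kn,np.linalg.norm(kn-pv)); kl=Rj.T@(kn-pk); print("knob local",kl,"q",np.arctan2(-kl[0],.072-kl[1]))
# check wall tops from picture: end wall centre right (548,230)
for u,v in((548,230),(290,330)): print("wall local",Rj.T@(ray(u/6+220,v/6+115,.032)[:2]-pk))
go(.476,.2655,.30,-68)
E
```

```text
[[ 0.6412  0.077 ]
 [ 0.6869 -0.084 ]
 [ 0.5437 -0.1232]
 [ 0.4991  0.0385]] [ 0.59273202 -0.02291915]
jig [ 0.59315184 -0.02242254  0.27668545] 15.852908819099886 534.9418071244153
pocket [ 0.59916155 -0.04358579] pivot [0.5794934  0.02567577] seen pivot [0.58073909 0.02543722] knob [0.48960164 0.01689312] 0.09031979297867689
knob local [-0.08887198  0.08810701] q 1.7500884497980775
wall local [-0.00023613 -0.05292379]
wall local [-0.01077324  0.05150706]
t 0.6 shift [0.3159 0.2308 0.1047] turn 42.57 F [-0.2 -0.6  0.5] w 0.0879
```

Emit:
play_rows([
  [[0.053,0.039,0,8.5],[0.106,0.077,0,17],[0.159,0.115,0,25.5],[0.211,0.154,0,34],[0.263,0.192,0.02,42.5]],
], grip=0)

```text
t: 1.23
eef_pos: [0.4385, 0.335, 0.3901]
ee_rot: [-3.139, 0.002, -1.19]
force: [0.9, 0.1, -0.0]
width: 0.0872
```

```bash
python3 -c "
from h import *
go(.4763,.2656,.25,-68)"
```

```text
t 1.23 shift [ 0.0787 -0.0088  0.14  ] turn -0.18 F [ 0.9  0.1 -0. ] w 0.0872
```

Emit:
play_rows([
  [[0.033,-0.0036,0.05,0],[0.0655,-0.0072,0.1,0],[0.0655,-0.0072,0.135,0],[0.0655,-0.0072,0.135,0],[0.0655,-0.0072,0.135,0]],
])

```text
t: 1.85
eef_pos: [0.4695, 0.2795, 0.2551]
ee_rot: [-3.14, 0.0, -1.185]
force: [0.3, -0.0, 0.3]
width: 0.0877
```

```bash
python3 -c "
from h import *
go(.4762,.2655,.183,-68)"
```

```text
t 1.85 shift [ 0.0155 -0.0009  0.0721] turn 0.12 F [ 0.3 -0.   0.3] w 0.0877
```

Emit:
play_rows([
  [[0.0155,-0.001,0.02,0],[0.0155,-0.001,0.05,0],[0.0155,-0.001,0.072,0],[0.0155,-0.001,0.072,0]],
])

```text
t: 2.35
eef_pos: [0.4758, 0.2653, 0.1822]
ee_rot: [-3.142, -0.0, -1.185]
force: [0.2, -0.4, 1.4]
width: 0.0878
```

Emit:
play_rows([
  [[0,0,0,0],[0,0,0,0],[0,0,0,0],[0,0,0,0],[0,0,0,0]],
], grip=255, newtons=25)

```text
t: 2.98
eef_pos: [0.4759, 0.2648, 0.1819]
ee_rot: [-3.141, 0.0, -1.185]
force: [-0.3, 0.4, 2.7]
width: 0.0445
```

```bash
python3 -c "
from h import *
go(.4762,.2655,.183,-68)"
```

```text
t 2.98 shift [-0.0006 -0.0006 -0.0011] turn 0.08 F [-0.3  0.4  2.7] w 0.0445
```

Emit:
play_rows([
  [[0,0,-0.05,0],[0,0,-0.1,0],[0,0,-0.13,0],[0,0,-0.13,0]],
])

```text
t: 3.48
eef_pos: [0.4762, 0.2651, 0.3143]
ee_rot: [-3.137, 0.002, -1.185]
force: [0.0, 0.0, -1.3]
width: 0.0449
```

```bash
python3 -c "
from h import *
go(.5992,-.0436,.30,-90+15.85)"
```

```text
t 3.48 shift [0.3323 0.0021 0.0136] turn 6.23 F [ 0.   0.  -1.3] w 0.0449
```

Emit:
play_rows([
  [[0.05,0,0,1],[0.1,0,0,2],[0.15,0,0,3],[0.2,0.001,0,4],[0.25,0.001,0,5]],
])

```text
t: 4.1
eef_pos: [0.5687, 0.031, 0.3104]
ee_rot: [3.14, 0.0, -1.273]
force: [1.1, 0.7, -1.0]
width: 0.0445
```

Emit:
play_rows([
  [[0.03,0,0,1],[0.06,0,0,1.2],[0.08,0,0,1.2],[0.08,0,0,1.2],[0.08,0,0,1.2]],
])

```text
t: 4.72
eef_pos: [0.592, -0.0435, 0.3112]
ee_rot: [3.141, 0.0, -1.294]
force: [-0.0, 0.2, -1.2]
width: 0.045
```

```bash
python3 - <<'E'
from h import *
go(.5992,-.0436,.24,-90+15.85)
im,d=cams.grab_frame("scene"); save("s1.png",cv2.resize(im[120:320,200:460],None,fx=3,fy=3))
E
```

```text
t 4.72 shift [ 0.0021 -0.0069  0.0712] turn 0.02 F [-0.   0.2 -1.2] w 0.045
```

View pics/s1.png

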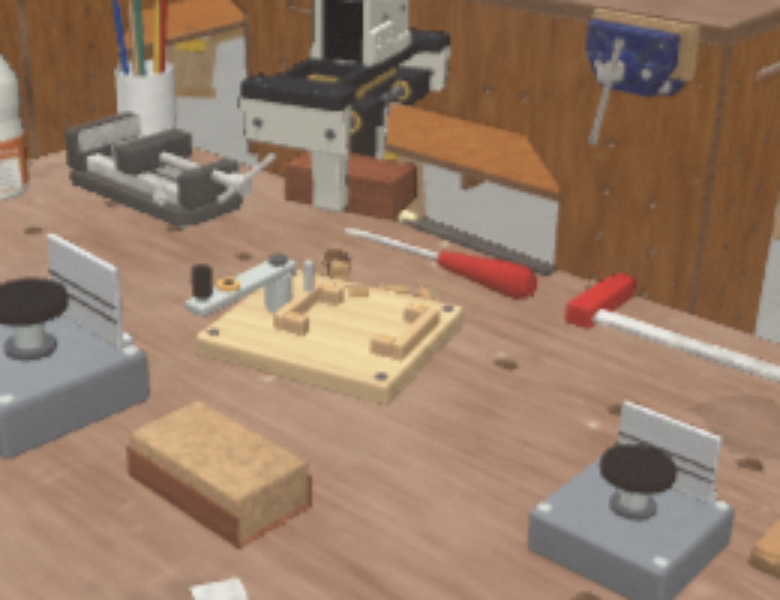

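The block is held level above the jig (crop 350,180), and the pocket is clear with its stop pin at (308,275). I'll lower it now.

Emit:
play_rows([
  [[0.001,-0.0035,0.02,0],[0.002,-0.007,0.045,0],[0.002,-0.007,0.071,0],[0.002,-0.007,0.088,0],[0.002,-0.007,0.088,0]],
])

```text
t: 5.4
eef_pos: [0.5991, -0.0434, 0.2226]
ee_rot: [3.139, 0.0, -1.293]
force: [-0.2, 0.8, -0.2]
width: 0.0452
```

```bash
python3 - <<'E'
from h import *
go(.5992,-.0436,.2,-90+15.85)
E
```

```text
t 5.4 shift [ 0.0002 -0.0001  0.0226] turn 0.06 F [-0.2  0.8 -0.2] w 0.0452
```

Emit:
play_rows([
  [[0,0,0.006,0],[0,0,0.01,0],[0,0,0.014,0],[0,0,0.014,0]],
])

```text
t: 5.9
eef_pos: [0.5999, -0.0438, 0.2098]
ee_rot: [-3.14, -0.0, -1.294]
force: [1.9, 0.4, -1.0]
width: 0.0448
```

Emit:
play_rows([
  [[0,0,0.003,0],[0,0,0.006,0],[0,0,0.0085,0],[0,0,0.0085,0]],
])

```text
t: 6.4
eef_pos: [0.5999, -0.0438, 0.2011]
ee_rot: [-3.141, -0.0, -1.294]
force: [3.7, 0.1, -2.4]
width: 0.0451
```

Emit:
play_rows([
  [[0,0,0.001,0],[0,0,0.001,0]],
])

```text
t: 6.65
eef_pos: [0.5999, -0.0438, 0.2004]
ee_rot: [-3.14, -0.0, -1.294]
force: [5.0, 0.7, 0.1]
width: 0.0449
```

Emit:
play_rows([
  [[0,0,0,0],[0,0,0,0],[0,0,0,0],[0,0,0,0]],
], grip=0)

```text
t: 7.15
eef_pos: [0.5993, -0.044, 0.2001]
ee_rot: [3.141, 0.0, -1.294]
force: [0.4, -0.7, -0.6]
width: 0.0794
```

Emit:
play_rows([
  [[0,0,-0.04,0],[0,0,-0.09,0],[0,0,-0.12,0],[0,0,-0.12,0]],
])

```text
t: 7.65
eef_pos: [0.6001, -0.0438, 0.3232]
ee_rot: [-3.136, -0.001, -1.293]
force: [0.7, 1.0, -1.4]
width: 0.0875
```

Emit:
play_rows([
  [[0.05,0,0,0],[0.1,0,0,0],[0.15,0,0,0],[0.2,0,0,0],[0.2,0,0,0]],
])

```text
t: 8.28
eef_pos: [0.6541, -0.2394, 0.3179]
ee_rot: [3.139, 0.001, -1.298]
force: [-0.4, -0.1, -0.5]
width: 0.0874
```

```bash
python3 - <<'E'
from h import *
im,d=cams.grab_frame("top"); P=cloud("top",d); save("jig2.png",cv2.resize(im[115:215,220:350],None,fx=6,fy=6,interpolation=cv2.INTER_CUBIC))
t=.27669; Rj=np.array([[np.cos(t),-np.sin(t)],[np.sin(t),np.cos(t)]]); L=(P[...,:2]-[.59916,-.04359])@Rj
m=(abs(L[...,0])<.03)&(abs(L[...,1])<.055)&(P[...,2]>.04)&(P[...,2]<.056)
print(cv2.minAreaRect((L[m]*1000).astype(np.float32)),m.sum())
A=np.c_[L[m],np.ones(m.sum())]; print("plane",np.linalg.lstsq(A,P[m][:,2],rcond=None)[0])
k=(P[...,2]>.078)&(np.hypot(L[...,0]+.089,L[...,1]-.088)<.03); print("knob",P[k].mean(0),L[k].mean(0),k.sum())
go(.4896,.0169,.3,-74)
E
```

```text
((0.0, 0.0), (0.0, 0.0), 0.0) 0
plane [0. 0. 0.]
knob [0.48700211 0.00379943 0.660678  ] [-0.09494644  0.07622548] 1469
t 8.32 shift [-0.2897  0.089   0.0187] turn -0.3 F [0.  0.9 0.1] w 0.0877
```

View pics/jig2.png

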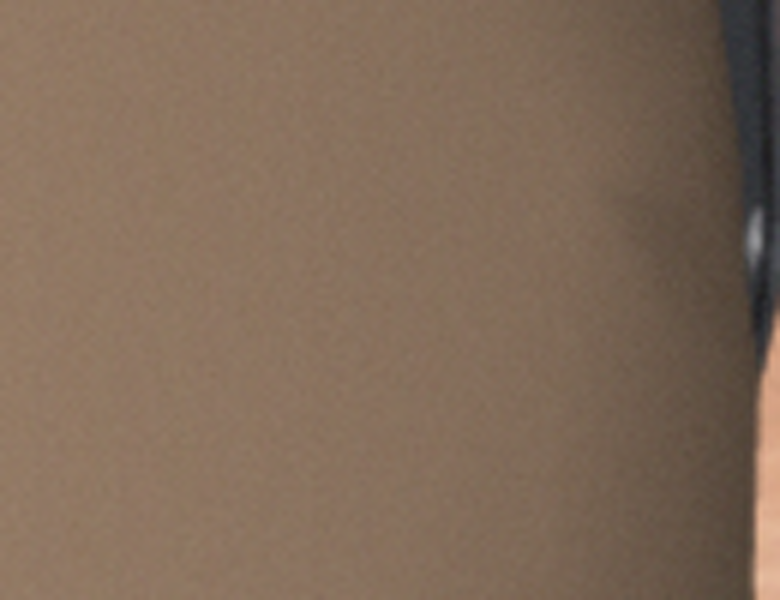

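The arm hides the jig in the top view, so I'll measure from the scene camera.

```bash
python3 - <<'E'
from h import *
im,d=cams.grab_frame("scene"); P=cloud("scene",d)
t=.27669; Rj=np.array([[np.cos(t),-np.sin(t)],[np.sin(t),np.cos(t)]]); L=(P[...,:2]-[.59916,-.04359])@Rj
m=(abs(L[...,0])<.04)&(abs(L[...,1])<.065)&(P[...,2]>.041)&(P[...,2]<.056)
print(cv2.minAreaRect((L[m]*1000).astype(np.float32)),m.sum())
A=np.c_[L[m],np.ones(m.sum())]; print("plane",np.linalg.lstsq(A,P[m][:,2],rcond=None)[0])
b=(abs(L[...,0])>.03)&(abs(L[...,0])<.07)&(abs(L[...,1])<.03); b&=abs(P[...,2]-.018)<.01; print("board z",np.median(P[b][:,2]))
k=(P[...,2]>.063)&(P[...,2]<.1)&(np.hypot(L[...,0]+.089,L[...,1]-.088)<.03); print("knob",P[k].mean(0),L[k].mean(0),k.sum())
save("s2.png",cv2.resize(im[170:270,240:370],None,fx=6,fy=6,interpolation=cv2.INTER_CUBIC))
E
```

```text
((0.28676414489746094, 9.434833526611328), (110.50129699707031, 48.361122131347656), 88.42951965332031) 485
plane [0.08853249 0.00767092 0.04924209]
board z 0.020243974302603884
knob [0.49402499 0.01554642 0.07670292] [-0.08498171  0.08560721] 89
```

View pics/s2.png

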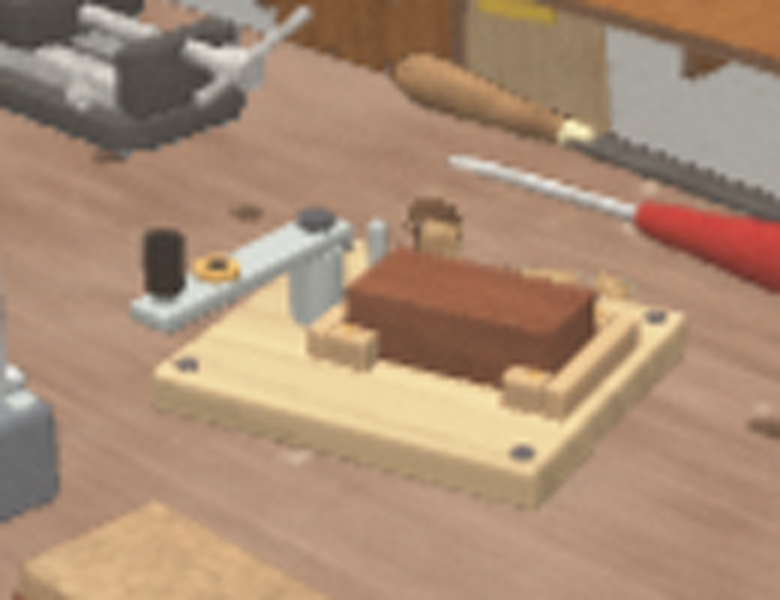

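The block (crop 470,310) appears to sit inside the walls and flat. I'll check the plane without the edge pixels.

```bash
python3 - <<'E'
from h import *
im,d=cams.grab_frame("scene"); P=cloud("scene",d)
t=.27669; Rj=np.array([[np.cos(t),-np.sin(t)],[np.sin(t),np.cos(t)]]); L=(P[...,:2]-[.59916,-.04359])@Rj
m=(abs(L[...,0])<.017)&(abs(L[...,1])<.036)&(P[...,2]>.04)&(P[...,2]<.06)
A=np.c_[L[m],np.ones(m.sum())]; print("block plane",np.linalg.lstsq(A,P[m][:,2],rcond=None)[0],m.sum(), np.percentile(P[m][:,2],[5,50,95]))
b=(L[...,0]<-.035)&(L[...,0]>-.07)&(abs(L[...,1])<.06)&(abs(P[...,2]-.018)<.01)
A=np.c_[L[b],np.ones(b.sum())]; print("board",np.linalg.lstsq(A,P[b][:,2],rcond=None)[0],np.median(P[b][:,2]))
go(.491,.0165,.3,-74)
E
```

```text
block plane [-8.74874154e-05 -1.52215039e-03  5.03570067e-02] 190 [0.04928894 0.0502847  0.05175622]
board [0.06482808 0.00055508 0.0233606 ] 0.02018123856439244
t 8.43 shift [-0.2874  0.0876  0.0195] turn -0.15 F [ 0.3  0.2 -0.3] w 0.0878
```

Emit:
play_rows([
  [[-0.056,0.017,0,0],[-0.11,0.034,0,0],[-0.16,0.05,0,0],[-0.21,0.064,0,0],[-0.25,0.076,0,0]],
])

```text
t: 9.05
eef_pos: [0.5109, -0.0143, 0.3204]
ee_rot: [-3.141, 0.0, -1.291]
force: [0.5, 0.8, 0.7]
width: 0.0875
```

Emit:
play_rows([
  [[-0.02,0.006,0,0],[-0.036,0.0115,0.01,0],[-0.036,0.0115,0.02,0],[-0.036,0.0115,0.02,0]],
])

```text
t: 9.55
eef_pos: [0.4916, 0.0148, 0.299]
ee_rot: [3.139, -0.0, -1.294]
force: [0.4, -0.3, 0.8]
width: 0.0877
```

```bash
python3 - <<'E'
from h import *
z=np.load("top0.npz"); P=cloud("top",z["d"])
print("ring z",P[187:196,256:264,2].max(), np.median(P[176:184,256:260,2]))
go(.4903,.0168,.249,-74)
E
```

```text
ring z 0.06588335422261193 0.0588683818197524
t 9.55 shift [-0.0023  0.0006  0.05  ] turn -0.11 F [ 0.4 -0.3  0.8] w 0.0877
```

Emit:
play_rows([
  [[-0.0023,0.0006,0.02,0],[-0.0023,0.0006,0.04,0],[-0.0023,0.0006,0.05,0],[-0.0023,0.0006,0.05,0]],
])

```text
t: 10.05
eef_pos: [0.4908, 0.0165, 0.2496]
ee_rot: [3.14, -0.0, -1.294]
force: [-0.9, 0.1, -0.2]
width: 0.0877
```

Emit:
play_rows([
  [[0,0,0,0],[0,0,0,0],[0,0,0,0],[0,0,0,0],[0,0,0,0]],
], grip=255, newtons=12)

```text
t: 10.68
eef_pos: [0.4906, 0.017, 0.2503]
ee_rot: [-3.141, 0.0, -1.294]
force: [0.3, -0.2, -0.1]
width: 0.0432
```

Emit:
play_rows([
  [[0,0,0,0],[0,0,0,0]],
])

```text
t: 10.92
eef_pos: [0.4906, 0.017, 0.2502]
ee_rot: [-3.142, 0.0, -1.294]
force: [-0.1, -0.3, 0.8]
width: 0.0226
```

```bash
python3 - <<'E'
from h import *
s=arm.get_state(); t=.27669; Rj=np.array([[np.cos(t),-np.sin(t)],[np.sin(t),np.cos(t)]]); pk=np.array([.59916,-.04359])
k=Rj.T@(s["eef_pos"][:2]-pk); print("local",k,"r",np.hypot(k[0],k[1]-.072),s["width"],s["force"],s["eef_pos"])
q0=np.arctan2(-k[0],.072-k[1]); print(q0)
T=R.from_euler('xyz',s["ee_rot"]).as_matrix()
for q in np.arange(q0,-.051,-.1):
    w=pk+Rj@[-.09*np.sin(q),.072-.09*np.cos(q)]
    print(round(q,2),np.round(T.T@np.array([*(w-s["eef_pos"][:2]),0]),4)[:2])
E
```

```text
local [-0.08783649  0.08793736] r 0.0892706436478048 0.022632190670211213 [-0.13377336 -0.30181197  0.76317148] [0.49064227 0.0170081  0.25017171]
1.7502871368716126
1.75 [-0.0001  0.0007]
1.65 [0.0088 0.0019]
1.55 [0.0178 0.0022]
1.45 [0.0268 0.0015]
1.35 [ 0.0356 -0.    ]
1.25 [ 0.0443 -0.0024]
1.15 [ 0.0527 -0.0057]
1.05 [ 0.0607 -0.0097]
0.95 [ 0.0683 -0.0146]
0.85 [ 0.0753 -0.0202]
0.75 [ 0.0818 -0.0264]
0.65 [ 0.0876 -0.0333]
0.55 [ 0.0927 -0.0407]
0.45 [ 0.097  -0.0486]
0.35 [ 0.1005 -0.0569]
0.25 [ 0.1032 -0.0655]
0.15 [ 0.105  -0.0743]
0.05 [ 0.1059 -0.0833]
-0.05 [ 0.1059 -0.0923]
```

Let the fingers finish closing, then follow the arc.

Emit:
play_rows([
  [[0,0,0,0],[0,0,0,0]],
])

```text
t: 11.18
eef_pos: [0.492, 0.0175, 0.2505]
ee_rot: [-3.138, 0.0, -1.293]
force: [6.5, 0.1, -5.4]
width: 0.0154
```

Emit:
play_rows([
  [[0.0088,0.0015,0,0],[0.0178,0.0018,0,0],[0.0268,0.0013,0,0],[0.0356,0,0,0],[0.0443,-0.0024,0,0]],
])

```text
t: 11.8
eef_pos: [0.5071, -0.0241, 0.2506]
ee_rot: [-3.136, 0.001, -1.293]
force: [6.4, 5.7, -6.5]
width: 0.0155
```

```bash
cat > arc.py <<'E'
from h import *
s=arm.get_state(); t=.27669; Rj=np.array([[np.cos(t),-np.sin(t)],[np.sin(t),np.cos(t)]]); pk=np.array([.59916,-.04359])
k=Rj.T@(s["eef_pos"][:2]-pk); q0=np.arctan2(-k[0],.072-k[1]); print("local",k,"r",np.hypot(k[0],k[1]-.072),"q",q0,s["width"],s["force"],s["eef_pos"])
T=R.from_euler('xyz',s["ee_rot"]).as_matrix()
for q in np.arange(q0-.12,-.13,-.12):
    w=pk+Rj@[-.09*np.sin(q),.072-.09*np.cos(q)]
    print(round(q,2),np.round(T.T@np.array([*(w-s["eef_pos"][:2]),0]),4)[:2])
E
python3 arc.py
```

```text
local [-0.08325295  0.04390827] r 0.08786466678356387 q 1.2453667034750913 0.015492849054336157 [ 6.35277297  5.72163903 -6.4901247 ] [ 0.50707902 -0.02409425  0.25058077]
1.13 [ 0.0107 -0.002 ]
1.01 [ 0.0201 -0.0072]
0.89 [ 0.0289 -0.0136]
0.77 [ 0.0368 -0.0209]
0.65 [ 0.0438 -0.0291]
0.53 [ 0.0498 -0.0381]
0.41 [ 0.0547 -0.0477]
0.29 [ 0.0583 -0.0579]
0.17 [ 0.0607 -0.0684]
0.05 [ 0.0619 -0.0791]
-0.07 [ 0.0617 -0.0899]
```

Emit:
play_rows([
  [[0.0095,-0.0035,0,0],[0.019,-0.0087,0,0],[0.028,-0.015,0,0],[0.036,-0.0222,0,0],[0.043,-0.0302,0,0]],
])

```text
t: 12.42
eef_pos: [0.5476, -0.0567, 0.2504]
ee_rot: [-3.137, 0.001, -1.293]
force: [3.9, 11.6, -2.2]
width: 0.0152
```

```bash
python3 arc.py
```

```text
local [-0.05314927  0.00150125] r 0.08828883979068644 q 0.6459947885903008 0.015160363754726645 [ 3.88999849 11.64897915 -2.24355764] [ 0.54762217 -0.0566648   0.25044202]
0.53 [ 0.0073 -0.008 ]
0.41 [ 0.0122 -0.0176]
0.29 [ 0.0159 -0.0277]
0.17 [ 0.0183 -0.0383]
0.05 [ 0.0194 -0.049 ]
-0.07 [ 0.0193 -0.0598]
```

Emit:
play_rows([
  [[0.006,-0.009,0,0],[0.0105,-0.0186,0,0],[0.014,-0.0287,0,0],[0.0165,-0.039,0,0],[0.0175,-0.047,0,0]],
])

```text
t: 13.05
eef_pos: [0.5963, -0.0615, 0.2503]
ee_rot: [-3.141, 0.0, -1.294]
force: [-2.1, 3.6, 4.4]
width: 0.0157
```

```bash
python3 arc.py
```

```text
local [-0.00762198 -0.01648269] r 0.08881036754516826 q 0.08592875079915338 0.015698565304135405 [-2.08398988  3.60243213  4.39989451] [ 0.59633055 -0.06152789  0.25030105]
-0.03 [ 0.0015 -0.0107]
```

Emit:
play_rows([
  [[0,-0.003,0,0],[0,-0.006,0,0],[0,-0.008,0,0],[0,-0.008,0,0]],
])

```text
t: 13.55
eef_pos: [0.6036, -0.0599, 0.2503]
ee_rot: [-3.141, -0.0, -1.294]
force: [-0.6, 3.4, 3.1]
width: 0.0153
```

```bash
python3 arc.py
```

```text
local [-0.00014479 -0.01690185] r 0.0889019653845361 q 0.0016286449644044847 0.01532953208073641 [-0.56804416  3.38473725  3.14552911] [ 0.60363785 -0.05988854  0.25026671]
-0.12 [ 0.0005 -0.0108]
```

No stop force yet, so I'll press a little further in small steps.

Emit:
play_rows([
  [[0,-0.0015,0,0],[0,-0.003,0,0],[0,-0.003,0,0]],
])

```text
t: 13.92
eef_pos: [0.6063, -0.0592, 0.2503]
ee_rot: [3.141, -0.0, -1.294]
force: [-2.3, 1.5, 5.1]
width: 0.0157
```

Emit:
play_rows([
  [[0,-0.001,0,0],[0,-0.0015,0,0],[0,-0.0015,0,0]],
])

```text
t: 14.3
eef_pos: [0.6069, -0.0591, 0.2501]
ee_rot: [3.139, 0.0, -1.294]
force: [-6.1, 2.8, 8.6]
width: 0.0155
```

Emit:
play_rows([
  [[0,-0.001,0,0],[0,-0.0015,0,0],[0,-0.0015,0,0]],
])

```text
t: 14.68
eef_pos: [0.6074, -0.059, 0.25]
ee_rot: [3.136, 0.0, -1.294]
force: [-10.3, 0.1, 11.6]
width: 0.0149
```

Emit:
play_rows([
  [[0,-0.001,0,0],[0,-0.002,0,0],[0,-0.002,0,0]],
])

```text
t: 15.05
eef_pos: [0.6082, -0.0589, 0.2499]
ee_rot: [3.133, 0.001, -1.295]
force: [-14.9, -0.2, 15.5]
width: 0.0154
```

Emit:
play_rows([
  [[0,0,0,0],[0,0,0,0],[0,0,0,0],[0,0,0,0]],
], grip=60)

```text
t: 15.55
eef_pos: [0.6114, -0.0577, 0.25]
ee_rot: [-3.142, -0.0, -1.294]
force: [-0.8, -0.8, -0.4]
width: 0.05
```

Emit:
play_rows([
  [[0,0,-0.03,0],[0,0,-0.06,0],[0,0,-0.06,0]],
])

```text
t: 15.92
eef_pos: [0.6122, -0.0575, 0.3129]
ee_rot: [-3.137, -0.001, -1.293]
force: [-0.9, -0.3, -0.7]
width: 0.0667
```

```bash
python3 - <<'E'
from h import *
im,d=cams.grab_frame("scene"); save("s3.png",cv2.resize(im[170:270,240:370],None,fx=6,fy=6,interpolation=cv2.INTER_CUBIC)); P=cloud("scene",d)
t=.27669; Rj=np.array([[np.cos(t),-np.sin(t)],[np.sin(t),np.cos(t)]]); L=(P[...,:2]-[.59916,-.04359])@Rj
k=(P[...,2]>.066)&(P[...,2]<.092)&(np.hypot(L[...,0],L[...,1]+.018)<.03)&(im.max(-1)<70); print("knob local",L[k].mean(0),k.sum())
go(.5207,-.3358,.33,-90)
E
```

```text
knob local [-0.00246316 -0.02175112] 37
t 15.97 shift [ 0.2428  0.1635 -0.0191] turn 15.88 F [-0.4  0.9 -1.2] w 0.0669
```

View pics/s3.png

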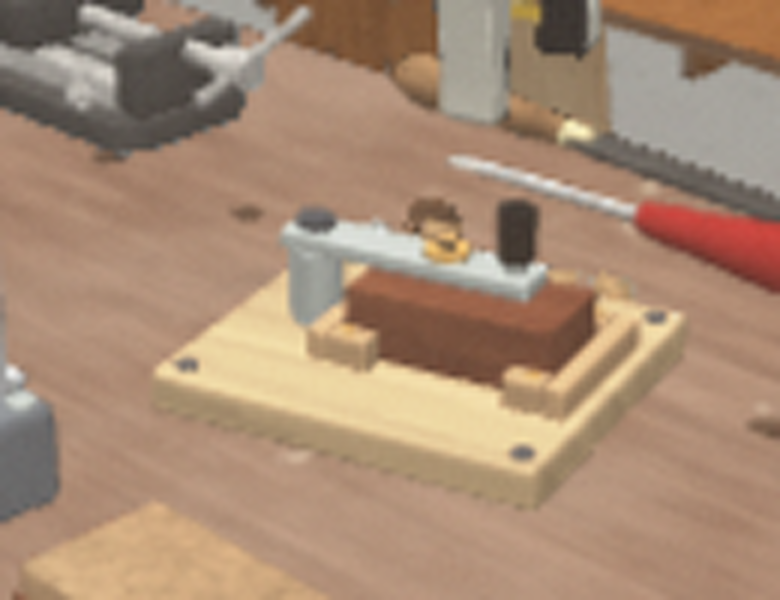

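The lever lies straight along the block (pivot at crop (315,215), knob at (518,232)) and firmly met its stop at about 15 N. Next I'll close the gripper and go to the small station.

Emit:
play_rows([
  [[0.049,0.033,0,3.2],[0.098,0.066,0,6.4],[0.146,0.098,0,9.6],[0.195,0.131,0,12.8],[0.2428,0.1635,0,15.9]],
], grip=255, newtons=20)

```text
t: 16.6
eef_pos: [0.5194, -0.3375, 0.3091]
ee_rot: [3.14, 0.001, -1.573]
force: [1.8, 0.1, -0.2]
width: 0.0228
```

Emit:
play_rows([
  [[0,0,0,0],[0,0,0,0],[0,0,0,0]],
])

```text
t: 16.98
eef_pos: [0.5208, -0.335, 0.3098]
ee_rot: [3.141, 0.0, -1.57]
force: [0.2, -0.3, -0.2]
width: 0.0006
```

```bash
python3 - <<'E'
from h import *
im,d=cams.grab_frame("top"); P=cloud("top",d); save("t4.png",cv2.resize(im[100:240,220:460],None,fx=3.3,fy=3.3,interpolation=cv2.INTER_CUBIC))
t=.27669; Rj=np.array([[np.cos(t),-np.sin(t)],[np.sin(t),np.cos(t)]]); L=(P[...,:2]-[.59916,-.04359])@Rj
k=(P[...,2]>.079)&(P[...,2]<.095)&(np.hypot(L[...,0],L[...,1]+.018)<.03); print("knob local",L[k].mean(0) if k.any() else 0,k.sum())
go(.520,-.336,.25,-90)
E
```

```text
knob local [-6.97252343e-05 -1.80918624e-02] 45
t 17.02 shift [0.0012 0.0008 0.06  ] turn 0.07 F [-0.2  1.  -0.3] w 0.0006
```

View pics/t4.png

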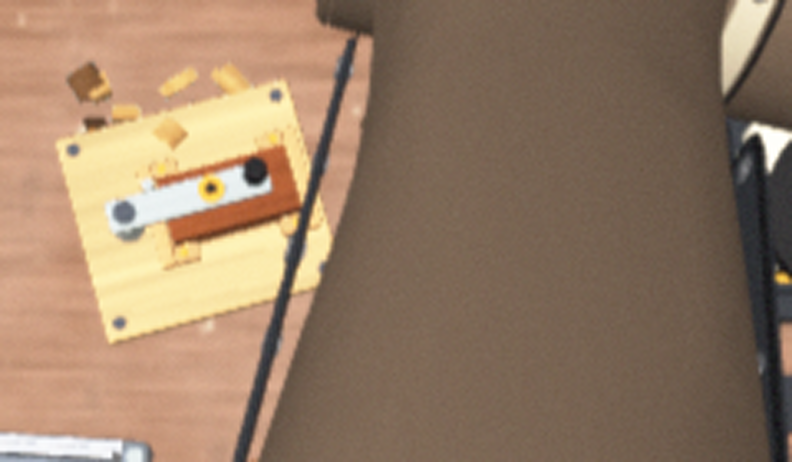

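The knob measures (−0.1, −18.1) mm in pocket axes, which is exactly shut, with the block in its walls. Now I'll lower onto the button.

Emit:
play_rows([
  [[0.001,0.0008,0.03,0],[0.001,0.0008,0.055,0],[0.001,0.0008,0.065,0],[0.001,0.0008,0.065,0]],
])

```text
t: 17.52
eef_pos: [0.5199, -0.3363, 0.2449]
ee_rot: [3.141, 0.0, -1.57]
force: [0.1, -0.1, -0.2]
width: 0.0004
```

Emit:
play_rows([
  [[0,0,0.003,0],[0,0,0.006,0],[0,0,0.008,0],[0,0,0.008,0]],
])

```text
t: 18.02
eef_pos: [0.52, -0.337, 0.2378]
ee_rot: [-3.14, -0.0, -1.571]
force: [0.3, 1.9, 4.6]
width: 0.0005
```

Emit:
play_rows([
  [[0,0,0.003,0],[0,0,0.006,0],[0,0,0.009,0],[0,0,0.009,0]],
])

```text
t: 18.52
eef_pos: [0.52, -0.337, 0.2289]
ee_rot: [-3.14, -0.001, -1.571]
force: [-1.1, 2.3, 7.7]
width: 0.0005
```

```bash
python3 - <<'E'
from h import *
go(.520,-.336,.228,-90)
im,d=cams.grab_frame("scene"); save("s5.png",cv2.resize(im[240:330,360:480],None,fx=6,fy=6,interpolation=cv2.INTER_CUBIC))
E
```

```text
t 18.52 shift [-0.001   0.      0.0009] turn -0.01 F [-1.1  2.3  7.7] w 0.0005
```

View pics/s5.png

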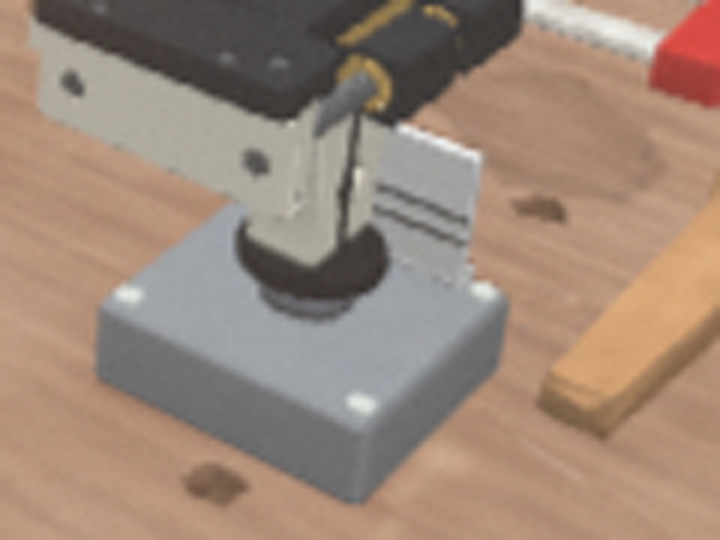

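The fingertips press the button's middle at crop (315,250) with the gauge lines beside it. The tip is 11 mm down at 7.7 N, so I'll add a last 0.7 mm and settle.

Emit:
play_rows([
  [[0,0,0.0007,0],[0,0,0.0007,0],[0,0,0.0007,0],[0,0,0.0007,0]],
])

```text
t: 19.08
eef_pos: [0.52, -0.337, 0.2285]
ee_rot: [-3.14, -0.001, -1.571]
force: [-0.8, 2.4, 7.8]
width: 0.0004
```

```bash
python3 - <<'E'
from h import *
im,d=cams.grab_frame("scene"); P=cloud("scene",d)
m=(np.hypot(P[...,0]-.52,P[...,1]+.336)<.03)&(im.max(-1)<55)&(P[...,2]<.07)&(P[...,2]>.03); print(m.sum(),np.percentile(P[m][:,2],[50,90,95,99]))
s=(np.maximum(abs(P[...,0]-.52),abs(P[...,1]+.336))<.042)&(abs(P[...,2]-.03)<.006)&(im.max(-1)>90); print("box top",np.median(P[s][:,2]))
s=arm.get_state(); print(s["t"],s["eef_pos"],s["eef_pos"][2]-arm.tcp_to_tips,s["force"]); print(job_done())
E
```

```text
Traceback (most recent call last):
IndexError: index -1 is out of bounds for axis 0 with size 0
```

```bash
python3 - <<'E'
from h import *
im,d=cams.grab_frame("scene"); P=cloud("scene",d)
m=(np.hypot(P[...,0]-.52,P[...,1]+.336)<.032)&(im.max(-1)<85)&(P[...,2]<.08)&(P[...,2]>.03); print(m.sum(),np.percentile(P[m][:,2],[50,90,95,99]) if m.any() else 0)
s=arm.get_state(); print(s["t"],s["eef_pos"][2]-arm.tcp_to_tips,s["force"]); print(job_done())
E
```

```text
169 [0.05105265 0.05277929 0.0530576  0.06999932]
19.175 0.050398044412021115 [-0.4514572   2.18138304  7.76776098]
the job is handed in; nothing more can be done
None
```

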